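Index the drive pulley and lock it

ROBOT

A 7-joint arm with a two-finger parallel gripper is mounted at the origin on a cart in front of the work surface, level with it; the furniture and walls round the work are solid. World frame = base frame: x ahead of the robot, y to its left, z up, the work surface at z = 0. Lengths are in m, angles in rad, forces in N, time in s.
With the tool pointing down it reaches from about 0.425 to 0.95 m from the base axis. Payload 4.7 kg.
Tool frame: the origin (TCP) lies between the finger pads; the fingertips stand 25 mm ahead of it and the grasp point (between the pads) lies 6 mm ahead of it; z points along the fingers, y is the line along which they close (so a half turn about z gives the same grasp; the last joint's range is limited). The gripper opens to 85 mm and grips with 20 to 120 N. Pads are 22 mm wide; open, the fingers measure 114 mm over their backs; the gripper's body (76 mm by 85 mm) begins 54 mm behind the grasp point. The pads swing forward as they close: fully open they stand 13 mm farther back than shut.
Start: joints at [-1.267, 0.469, -0.049, 1.532, 0.024, 1.141, -0.082], TCP at [0.22, 0.638, 0.256] pointing down, gripper open.
Joint ranges: [-2.59, 2.59], [-0.33, 1.99], [-1.39, 1.29], [0.1, 2.45], [-1.04, 4.18], [0.21, 1.99], [-2.66, 2.66]. Speed limits (rad/s): [2.57, 2.57, 3.14, 3.14, 3.14, 3.14, 3.14].

INTERFACE

Orientations are given as a 3x3 rotation matrix whose columns are the frame's x, y, z axes.
In Python, from rig import * gives the robot as it stands. Calls block until the motion is done:
- movep(position, orientation): joint-space move of the TCP to a pose.
- move_l(position, attitude=None, feed=0.15, until_force=None): straight line of the TCP; attitude=None keeps the orientation; feed is the mean speed in m/s. With until_force (N) it stops when the force on the tool has changed by that much, and returns True; else False.
- move_joints(angles): joint-space move.
- command_gripper(opening, newtons=None): finger opening in m; newtons is the grip in N (None keeps the last); returns when the fingers have stopped.
- sleep(seconds).
- inverse_kinematics(position, orientation): joint angles nearest the present ones, or None.
- sense(): the state.
- camera(name): name is "side" or "top" or "wrist"; returns (picture, depth): 480x640x3 uint8, red, green, blue; 480x640 float32, m along the optical axis (not along the pixel's ray), 0 where there is no reading.
- camera_params(name): a dict with "K" (3x3 intrinsics, pixels), "position" and "rotation" of the camera in the world; the wrist camera has in their place "tool_from_camera" (4x4, takes a point from camera to tool coordinates, whose origin is the TCP and whose axes are the flange's). Camera axes: x right, y down, z forward; pixel columns grow to the right and rows downward; lengths in m; the calibration is good to about 2 mm. The wrist camera is an equidistant fisheye: a pixel r from the principal point sees the ray r / f radians off the axis. A picture is of the moment at which its call begins: read the wrist's pose just before it. camera_params takes no time and is no camera call.
A pose or a line that the arm cannot do raises Unreachable and nothing moves.
- finish_job(): hands the job in; it is judged then, once.
The state is a dict: "time_s": time; "joint_pos": joint angles; "qd": joint speeds; "joint_efforts": joint torques, N m; "position": TCP position; "tcp_rot": TCP orientation; "wrist_force": force on the tool from outside, world axes, zero at the start; "ft_torque": the same for the moment, N m; "finger_gap": finger opening in m; "gripper_force": force on a finger pad.
Only numpy, scipy, OpenCV 4.12 (cv2) and the standard library are available. Lean on these libraries where they do the work, as an engineer would, in place of code of your own. Each camera call takes 0.05 s, during which the arm holds its last target. There are 200 camera calls.

TASK

Turn the lobed pulley of the belt drive by its rim until the lobe with the engraved mark faces the fixed pointer and the spring index bolt under the pointer drops fully home; feel for it and do not force the pulley against the bolt. Then slide the locking gate by its upright peg all the way across behind the bolt's knob, and leave the things standing around where they are.

Things in the scene. Friction and masses are not known exactly. Their poses are not given: they have to be found in the camera images.
- drive: Fixed drive unit, dark bed plate 170 x 290 x 10 mm. Origin on the worktop under the pulley's axis; its -y axis runs from there past pointer, bolt and gate (93 to 180 mm out); its +x axis is the way the gate is pushed to lock. A grey guide block (x +-17, y -96 to -124, up to z 62 mm) holds the bolt and, on top, the steel pointer (up to z 80 mm).
- pulley: Aluminium pulley on an upright axis, origin on the axis 38 mm above the worktop; its -y axis points to the marked lobe. Disc 132 mm across with six lobes on its rim, 60 degrees apart, each 16 mm wide, from radius 66 to 88 mm (round end), z 60 to 78 mm above the worktop. Round and under the lobes is free air down to the bed plate, but for the guide block, the bolt and the ring under the disc.
- hub_top (a point): Top of the pulley's axis, z 101 mm, on a small toothed belt wheel 60 mm across. The pulley turns both ways against steady drag (2 to 5 N at the lobes) and stays where it is left. At the start the marked lobe stands 26 to 74 degrees counter-clockwise (seen from above) of the pointer.
- mark (a point): Outer end of the engraved black line (5 mm wide, 36 mm long), on top of the marked lobe, 87 mm from the axis, z 78 mm. The other five lobes are plain.
- pointer_tip (a point): Tip of the fixed pointer blade, 93 mm from the pulley's axis, z 79 mm.
- index_bolt: Steel bolt, 8 mm thick, z 48 mm, origin at its flat nose. A spring (5 N) pushes it along the drive's +y onto a ring of radius 60 mm under the lobes. That has one notch, under the mark but up to 5 degrees off to either side: found by feel. There the bolt drops in 6 mm by itself; the pulley then has 1 degree of play and stops hard. More than 12 N of side load harms it.
- bolt_knob (a point): Centre of the outer face of the bolt's black knob (18 mm across, 16 mm long, z 48 mm). In the drive's frame y = -154 mm while the bolt rides on the ring, -149 mm when it is home.
- gate_peg (a point): Top centre of the gate's upright peg (12 mm thick, z 20 to 90 mm). In the drive's frame y = -172 mm; x = -30 to -24 mm at the start, 0 when locked (hard stop). The gate slides along the drive's x with 3 N of drag and stays put. Its wall (22 mm along x, up to z 58 mm, 13 to 21 mm from the peg's axis towards the pulley) meets the knob if the bolt is not home.
- blade_box: Bystander: small white carton lying flat, 42 x 70 x 12 mm, left of the bed plate.
- tape_roll: Bystander: black tape roll lying flat, 58 mm across, 19 mm high, behind the bed plate.
- dish: Bystander: pair of clear culture dishes, 62 mm across, 30 mm high.
- amber_bottle: Bystander: amber bottle, 58 mm across, 112 mm high.
- dropper: Bystander: white dropper bottle with a green tip, 31 mm across, 96 mm high.
- small_jar: Bystander: small jar with a black lid, 41 mm across, 33 mm high.
- screwdriver: Bystander: screwdriver with a red handle, 156 mm long, lying flat.

How it is judged:
By the outcome, as a careful person would: the job done as asked, in the order asked, and still so for the second after the job is handed in, with the robot touching nothing.
It also fails if it takes over 54 s, if anything falls off the work surface, if the arm or the gripper's body presses on something with over 40 N, if the wrist force passes 120 N, or if a joint passes its speed limit or range.

## Working session

There is one attempt and no reset: what is moved stays moved. The work goes in short steps, each a Python script; the robot and the scene stay as the last script left them, time stands still between calls to the robot, and variables do not carry over. Pictures are saved under pics/ and viewed, at most 10 in all, crops included, and the job is handed in when it is done.

```bash
mkdir -p pics; ls; python3 - <<'E'
from rig import *
import cv2,numpy as np
for n in("top","side"):
    p,d=camera(n); cv2.imwrite(f"pics/{n}0.png",p[:,:,::-1]); np.savez(f"{n}0.npz",p=p,d=d)
    print(n,camera_params(n),d.min(),d.max())
print(sense())
E
```

```text
pics
top {'K': array([[493.54968125,   0.        , 318.36750423],
       [  0.        , 493.54968125, 236.09197022],
       [  0.        ,   0.        ,   1.        ]]), 'position': array([0.46965951, 0.09560737, 1.28980127]), 'rotation': array([[-2.05294270e-03, -9.96437639e-01,  8.43078678e-02],
       [-9.99727281e-01,  8.38514553e-05, -2.33528629e-02],
       [ 2.32626022e-02, -8.43328176e-02, -9.96166064e-01]])} 0.0 2.1843817
side {'K': array([[475.00856961,   0.        , 311.84745018],
       [  0.        , 475.00856961, 239.16001914],
       [  0.        ,   0.        ,   1.        ]]), 'position': array([0.56084617, 1.218575  , 0.69318009]), 'rotation': array([[-0.99947277, -0.0258498 ,  0.01964634],
       [-0.02947706,  0.46874147, -0.88284344],
       [ 0.01361227, -0.88295709, -0.46925631]])} 0.0 2.2489119
{'time_s': 0.1, 'joint_pos': array([-1.2669102 ,  0.46936352, -0.04859832,  1.5335515 ,  0.02411471,
        1.14101853, -0.08231559]), 'qd': array([ 4.46969980e-04, -5.39678748e-04,  4.54421409e-04, -3.69832831e-03,
       -8.92400857e-04, -8.05401836e-05,  1.09111616e-03]), 'joint_efforts': array([ 5.15506690e-05, -5.11518395e+01, -4.74399759e-02, -2.38388622e+01,
        1.07053842e-02,  4.43501296e-03,  5.57279364e-06]), 'position': array([0.22033911, 0.63752198, 0.25537422]), 'tcp_rot': array([[-9.45143079e-01,  3.26656253e-01, -5.03697251e-04],
       [ 3.26656633e-01,  9.45141587e-01, -1.68089422e-03],
       [-7.30093889e-05, -1.75322159e-03, -9.99998460e-01]]), 'wrist_force': array([ 0.3185311 , -0.34369185, -0.43578248]), 'ft_torque': array([-0.00970299,  0.01808532, -0.02101513]), 'gripper_force': 0.0, 'finger_gap': 0.085383243173191}
```

View pics/top0.png

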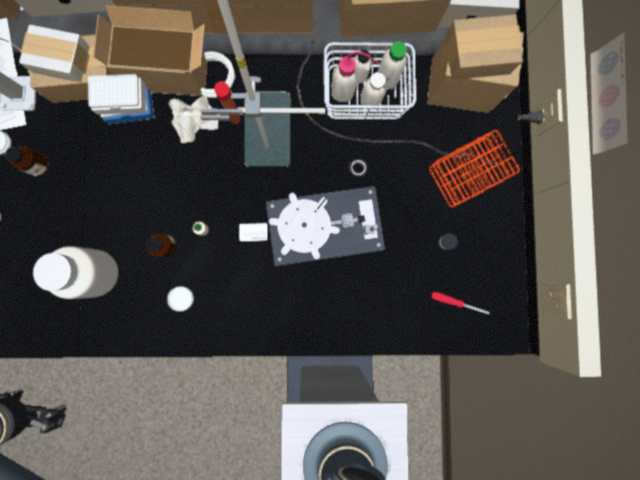

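View pics/side0.png

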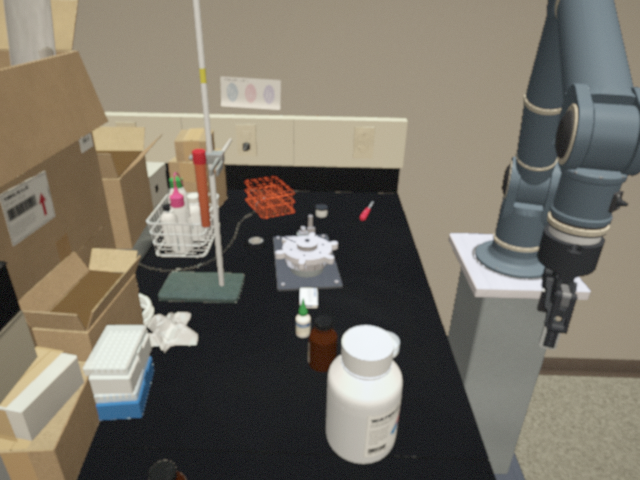

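The drive is at about (305,225) in the top view. The bolt and gate lie to its right, and a black-lined lobe shows at about (320,205). I'll enlarge that area.

```bash
cat > h.py <<'E'
import numpy as np,cv2
from rig import *
def ray(cp,u,v):
    K=cp["K"];r=cp["rotation"]@np.array([(u-K[0,2])/K[0,0],(v-K[1,2])/K[1,1],1]);return cp["position"],r
def onplane(cp,u,v,z):
    o,r=ray(cp,u,v);return o+r*(z-o[2])/r[2]
def pix(cp,P):
    c=cp["rotation"].T@(np.asarray(P)-cp["position"]);return (cp["K"]@(c/c[2]))[:2]
def two(c1,p1,c2,p2):
    a,r=ray(c1,*p1);b,s=ray(c2,*p2)
    t=np.linalg.lstsq(np.stack([r,-s],1),b-a,rcond=None)[0];P,Q=a+t[0]*r,b+t[1]*s
    return (P+Q)/2,np.linalg.norm(P-Q)
E
python3 - <<'E'
from h import *
p=np.load("top0.npz")["p"];c=p[180:272,260:392,::-1]
cv2.imwrite("pics/t1.png",cv2.resize(c,None,fx=6,fy=6,interpolation=cv2.INTER_CUBIC))
p=np.load("side0.npz")["p"];c=p[205:295,265:350,::-1]
cv2.imwrite("pics/s1.png",cv2.resize(c,None,fx=6,fy=6,interpolation=cv2.INTER_CUBIC))
E
```

```text
(no output)
```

View pics/t1.png

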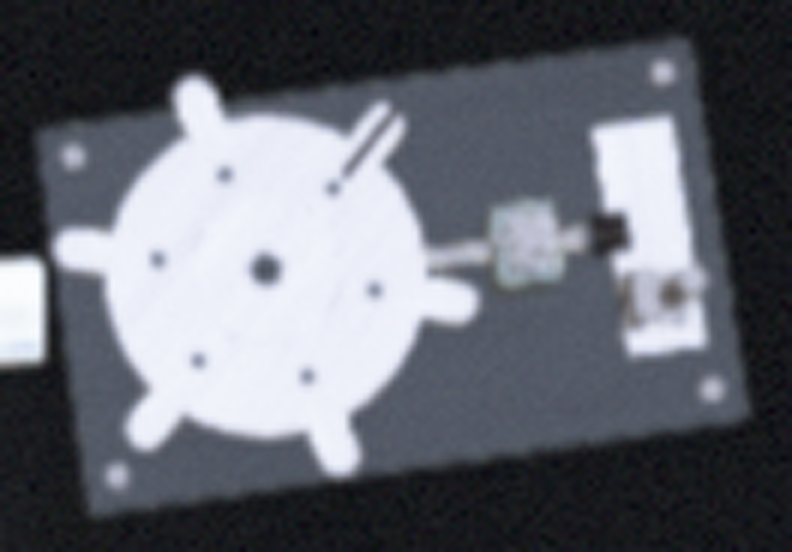

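View pics/s1.png

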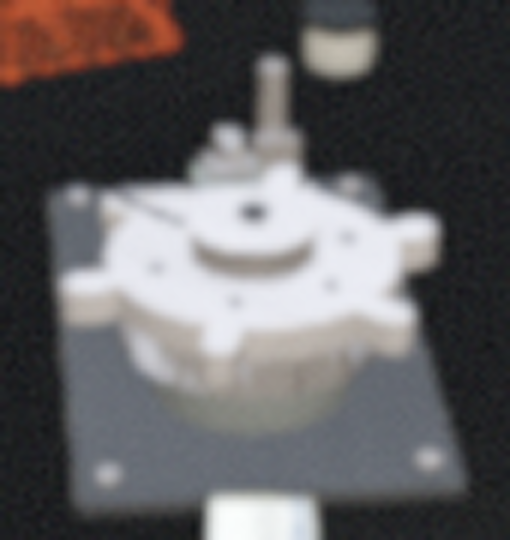

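The top crop (offset 260,180, scale 6) shows:
- hub dot at (265,269)
- marked lobe line from (345,175) to (390,110)
- pointer tip at about (430,258)
- knob at (610,232)
- gate peg top at about (672,293), leaning to (695,285)
- bed corners at (35,130), (690,38), (752,412), (92,518)

In the side crop (offset 265,205), the hub dot is at (252,212) and the peg top at (273,63).

```bash
python3 - <<'E'
from h import *
T=camera_params("top");S=camera_params("side")
t=lambda X,Y:((X+.5)/6-.5+260,(Y+.5)/6-.5+180)
s=lambda X,Y:((X+.5)/6-.5+265,(Y+.5)/6-.5+205)
p=np.load("top0.npz")["p"];hsv=cv2.cvtColor(p,cv2.COLOR_RGB2HSV)
# bed + everything on it : brightness > black worktop
m=((p.max(2)>55)*255).astype(np.uint8)[180:275,258:392]
m[:, :8]=0
m=cv2.morphologyEx(m,cv2.MORPH_OPEN,np.ones((3,3)))
cs,_=cv2.findContours(m,0,2);c=max(cs,key=cv2.contourArea);r=cv2.minAreaRect(c)
box=cv2.boxPoints(r)+[258,180];print("rect",r,[onplane(T,*q,.01)[:2].round(4) for q in box])
man=np.array([onplane(T,*t(*q),.01) for q in((35,130),(690,38),(752,412),(92,518))])
print(man.round(4),np.linalg.norm(man-np.roll(man,1,0),axis=1))
d=(man[1]-man[0]+man[2]-man[3])[:2];print("dir -y deg",np.degrees(np.arctan2(d[1],d[0])))
print("hub",two(T,t(265,269),S,s(252,212)),onplane(T,*t(265,269),.101),onplane(S,*s(252,212),.101))
print("mark",onplane(T,*t(392,112),.078),onplane(S,*s(108,190),.078))
print("tip",onplane(T,*t(430,258),.079))
for q in((672,293),(692,283)):print("peg",two(T,t(*q),S,s(273,63)),onplane(T,*t(*q),.09))
print("pegS",onplane(S,*s(273,63),.09))
print("knob",onplane(T,*t(628,230),.048))
print("bed holes",[onplane(T,*t(*q),.01)[:2].round(4) for q in((73,156),(662,72),(711,389),(117,475))])
E
```

```text
rect ((65.25541687011719, 42.91225051879883), (70.72486877441406, 113.92570495605469), 81.75367736816406) [array([0.6829, 0.2133]), array([ 0.727 , -0.0828]), array([ 0.5423, -0.1072]), array([0.5002, 0.1857])]
[[ 0.6693  0.2038  0.01  ]
 [ 0.7105 -0.0827  0.01  ]
 [ 0.5462 -0.1078  0.01  ]
 [ 0.5006  0.1781  0.01  ]] [0.17063841 0.28942346 0.16626847 0.2894885 ]
dir -y deg -81.38181333540535
hub (array([0.59934043, 0.10309534, 0.09754069]), np.float64(0.0006428212612502576)) [0.59864189 0.10308074 0.101     ] [0.59943671 0.10950197 0.101     ]
mark [0.66646021 0.05074904 0.078     ] [0.66858182 0.04841399 0.078     ]
tip [0.60561433 0.03532668 0.079     ]
peg (array([ 0.59276392, -0.06269353,  0.09276931]), np.float64(0.0059350912137111425)) [ 0.59006003 -0.06295704  0.09      ]
peg (array([ 0.59511826, -0.07137399,  0.08893949]), np.float64(0.0016738115798713047)) [ 0.59416702 -0.07119515  0.09      ]
pegS [ 0.59589375 -0.06931864  0.09      ]
knob [ 0.62106148 -0.05013433  0.048     ]
bed holes [array([0.6579, 0.1872]), array([ 0.6954, -0.0702]), array([ 0.5562, -0.0901]), array([0.5191, 0.1674])]
```

Checks against the given sizes:
- Bed measures 0.167–0.171 × 0.289 m.
- Hub height is 0.0975 m (given 0.101).
- Peg height is about 0.089 m (given 0.090).
- The knob's projection agrees within 1–2 mm.

So the hub is at (0.599, 0.1033), drive yaw is about 8.3°, and the mark is about 43.6° CCW of the pointer. I'll push the free near-side lobe (world angle about 202°) clockwise with the closed fingers.

```bash
cat >> h.py <<'E'
HUB=np.array([.599,.1033]);YAW=np.radians(8.3)
DX=np.array([np.cos(YAW),np.sin(YAW)]);DY=np.array([-DX[1],DX[0]])
def down(yv):
    y=np.array([*yv,0.]);y/=np.linalg.norm(y);z=np.array([0,0,-1.]);return np.stack([np.cross(y,z),y,z],1)
def lobe(th,off,r=.082):
    "tool pose riding with the lobe at th (deg), off m behind its centre line"
    t=np.radians(th);e=np.array([np.cos(t),np.sin(t)]);n=np.array([-e[1],e[0]])
    return HUB+r*e+off*n,down(-n),n
def drive(x,y): return HUB+x*DX+y*DY
E
python3 - <<'E'
from h import *
s=sense();move_l([*s["position"][:2],.40],feed=.3)
command_gripper(0,20)
p,R,n=lobe(201.9,.037)
movep([*p,.25],R);move_l([*p,.081],feed=.15)
f0=sense()["wrist_force"];print("base",f0)
q,_,_=lobe(201.9,.012)
hit=move_l([*q,.081],feed=.015,until_force=1.5)
s=sense();off=(s["position"][:2]-HUB)@n;print(hit,"off",off,s["wrist_force"]-f0,s["time_s"],s["position"],s["finger_gap"])
np.savez("c.npz",f0=f0,off=off)
E
```

```text
base [-0.06935018  0.39612973 -0.22988506]
True off 0.022817232052524596 [ 0.13467613 -1.70636283  0.86086031] 6.225 [0.53117228 0.05144156 0.08068713] 0.00014110375779800182
```

```bash
python3 - <<'E'
from h import *
c=np.load("c.npz");f0=c["f0"];off=float(c["off"])
for th in np.arange(201.9-3,201.9-33.1,-3):
    p,R,n=lobe(th,off);hit=move_l([*p,.081],R,feed=.04,until_force=9)
    s=sense();print(round(th,1),hit,"Ft %.2f"%((s["wrist_force"]-f0)[:2]@n),round(s["time_s"],2))
    if hit:break
p,d=camera("top");print(p.shape);cv2.imwrite("pics/t2.png",cv2.resize(p[180:272,260:392,::-1],None,fx=6,fy=6,interpolation=cv2.INTER_CUBIC))
E
```

```text
198.9 False Ft 4.19 6.48
195.9 False Ft 5.78 6.74
192.9 False Ft 5.31 7.0
189.9 False Ft 4.07 7.26
186.9 False Ft 4.03 7.52
183.9 False Ft 4.03 7.78
180.9 False Ft 3.49 8.03
177.9 False Ft 4.12 8.29
174.9 False Ft 3.74 8.55
171.9 False Ft 4.11 8.81
168.9 False Ft 3.80 9.07
(480, 640, 3)
```

View pics/t2.png

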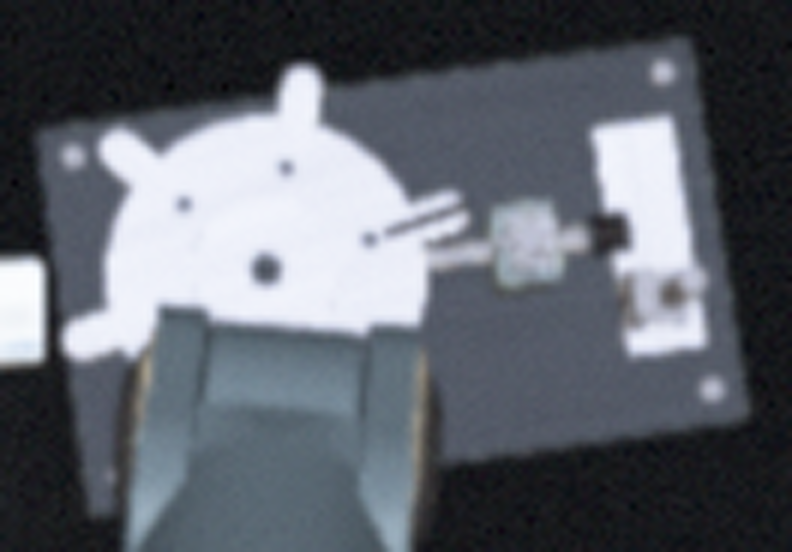

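The marked lobe (line from (388,235) to (465,205)) stands about 10–12° before the bolt line, and the drag is steady at about 4 N. Next, the slow feeling approach.

```bash
python3 - <<'E'
from h import *
c=np.load("c.npz");f0=c["f0"];off=float(c["off"])
for th in np.arange(168.9-.8,168.9-20,-.8):
    p,R,n=lobe(th,off);hit=move_l([*p,.081],R,feed=.008,until_force=3.5)
    s=sense();ft=(s["wrist_force"]-f0)[:2]@n;print(round(th,1),hit,"Ft %.2f"%ft,round(s["time_s"],2))
    if hit or ft>6.8:break
print(s["position"])
E
```

```text
168.1 False Ft 4.98 9.42
167.3 False Ft 4.31 9.72
166.5 False Ft 5.28 10.02
165.7 False Ft 4.15 10.32
164.9 False Ft 4.20 10.62
164.1 False Ft 3.93 10.92
163.3 False Ft 2.52 11.22
162.5 False Ft 2.54 11.52
161.7 False Ft 2.89 11.82
160.9 False Ft 3.89 12.12
160.1 False Ft 5.59 12.42
159.3 False Ft 7.16 12.72
[0.51345862 0.10956765 0.08084665]
```

The force dipped at 163.3° and now rises steadily, so the bolt looks caught. I'll back off, lift and look.

```bash
python3 - <<'E'
from h import *
c=np.load("c.npz");off=float(c["off"])
p,R,n=lobe(159.3,off+.012);move_l([*p,.081],R,feed=.04);move_l([*p,.16],feed=.2)
q=drive(-.075,-.165);Rg=down(DX)
movep([*q,.19],Rg)
p,d=camera("top");cv2.imwrite("pics/t3.png",cv2.resize(p[180:272,260:392,::-1],None,fx=6,fy=6,interpolation=cv2.INTER_CUBIC))
w,d=camera("wrist");cv2.imwrite("pics/w3.png",w[:,:,::-1]);print(sense()["time_s"],sense()["position"],camera_params("wrist"))
E
```

```text
14.55 [ 0.54816536 -0.06828362  0.18869506] {'K': array([[371.64829954,   0.        , 313.75438303],
       [  0.        , 371.64829954, 243.46194349],
       [  0.        ,   0.        ,   1.        ]]), 'tool_from_camera': array([[ 7.26374545e-06, -9.49841023e-01, -3.12733162e-01,
         8.09996444e-02],
       [ 9.99999886e-01, -1.42481809e-04,  4.55975985e-04,
        -2.69873988e-04],
       [-4.77663483e-04, -3.12733130e-01,  9.49840914e-01,
        -1.17967069e-01],
       [ 0.00000000e+00,  0.00000000e+00,  0.00000000e+00,
         1.00000000e+00]])}
```

View pics/t3.png

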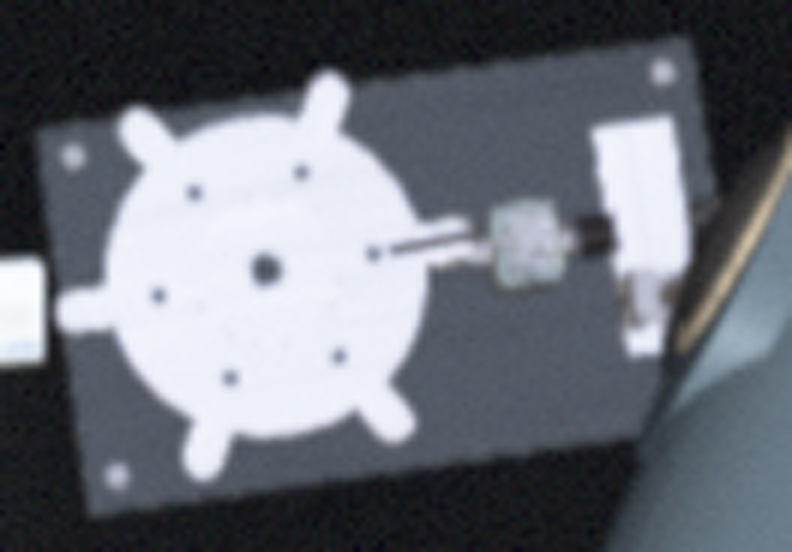

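View pics/w3.png

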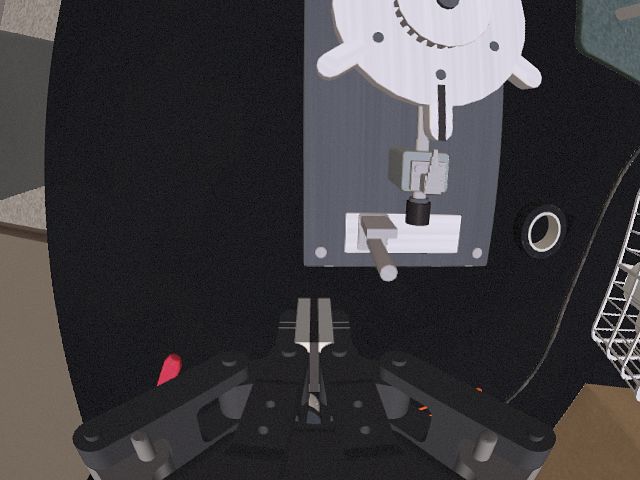

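The top crop shows the mark in line with the pointer at about (470,240). The knob's outer edge has moved from x≈628 to x≈617, about 5 mm, so the bolt looks home. In the wrist view the knob's outer edge is at (418,223) and the peg top at (388,273). I'll measure both from these pixels before sliding the gate.

```bash
python3 - <<'E'
from h import *
cp=camera_params("wrist");s=sense();K=cp["K"];M=cp["tool_from_camera"]
def wr(u,v,z):
    d=np.array([u-K[0,2],v-K[1,2]]);r=np.linalg.norm(d);a=r/K[0,0]
    c=np.array([*(d/r*np.sin(a)),np.cos(a)]);R=s["tcp_rot"]
    o=s["position"]+R@M[:3,3];g=R@M[:3,:3]@c;P=o+g*(z-o[2])/g[2];q=P[:2]-HUB
    return np.array([q@DX,q@DY,z]).round(4)
print("knob outer top",wr(418,224,.053),wr(418,224,.048));print("peg",wr(388,273,.09))
print("knob inner",wr(418,199,.057),"guide back",wr(419,193,.062),"mark",wr(441,138,.078),"hub dot",wr(448,2,.101))
def top(u,v,z):
    T=camera_params("top");P=onplane(T,(u+.5)/6-.5+260,(v+.5)/6-.5+180,z)[:2]-HUB;return (P@DX).round(4),(P@DY).round(4)
print("top knob before/after",top(628,230,.05),top(616,233,.05),"mark",top(472,236,.078))
E
```

```text
knob outer top [ 0.     -0.1495  0.053 ] [ 0.0015 -0.1508  0.048 ]
peg [-0.0279 -0.1723  0.09  ]
knob inner [-0.0026 -0.1302  0.057 ] guide back [-0.0036 -0.125   0.062 ] mark [ 0.0044 -0.0861  0.078 ] hub dot [ 0.0003 -0.0038  0.101 ]
top knob before/after (np.float64(-0.0005), np.float64(-0.1547)) (np.float64(-0.0011), np.float64(-0.1495)) mark (np.float64(0.0034), np.float64(-0.0868))
```

Knob face is at y = −149.5 mm in both views, so the bolt is home, and the mark is within 3° of the pointer. The peg is at (−28, −172). Now I'll push the gate.

```bash
python3 - <<'E'
from h import *
R=down(DX);P=lambda x:drive(x,-.172)
move_l([*P(-.064),.17],R,feed=.2);move_l([*P(-.064),.090],feed=.15)
f0=sense()["wrist_force"]
h1=move_l([*P(-.030),.090],feed=.02,until_force=1.5)
rep=lambda h:(s:=sense(),print(h,((s["position"][:2]-HUB)@DX).round(4),"Fx %.2f"%((s["wrist_force"]-f0)[:2]@DX),round(s["time_s"],2)))
rep(h1)
h=move_l([*P(-.026),.090],feed=.02,until_force=7);rep(h)
if not h: h=move_l([*P(-.008),.090],feed=.015,until_force=9);rep(h)
E
```

```text
True -0.0468 Fx 0.08 16.46
False -0.0259 Fx -1.51 17.68
True -0.0196 Fx -0.51 18.37
```

```bash
python3 - <<'E'
from h import *
P=lambda x:drive(x,-.172)
f0=sense()["wrist_force"];print(f0)
h=move_l([*P(-.010),.090],feed=.01,until_force=10);s=sense()
print(h,((s["position"][:2]-HUB)@DX).round(4),s["wrist_force"])
move_l([*P(-.06),.090],feed=.1);move_l([*P(-.06),.19],feed=.2)
w,d=camera("wrist");cv2.imwrite("pics/w4.png",w[:,:,::-1])
movep([.45,-.12,.30],sense()["tcp_rot"])
p,d=camera("top");cv2.imwrite("pics/t4.png",cv2.resize(p[180:272,260:392,::-1],None,fx=6,fy=6,interpolation=cv2.INTER_CUBIC))
print(sense()["time_s"])
E
```

```text
[-0.59983399 -1.16463381  0.98438825]
True -0.0196 [-0.20337847 -0.01236944  0.56462148]
21.0333
```

View pics/w4.png

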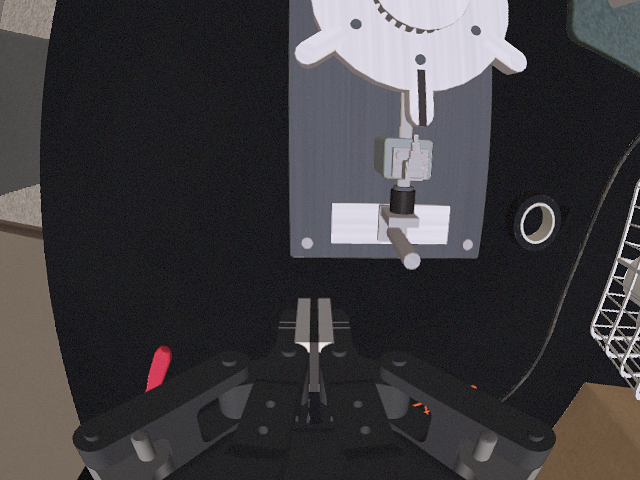

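View pics/t4.png

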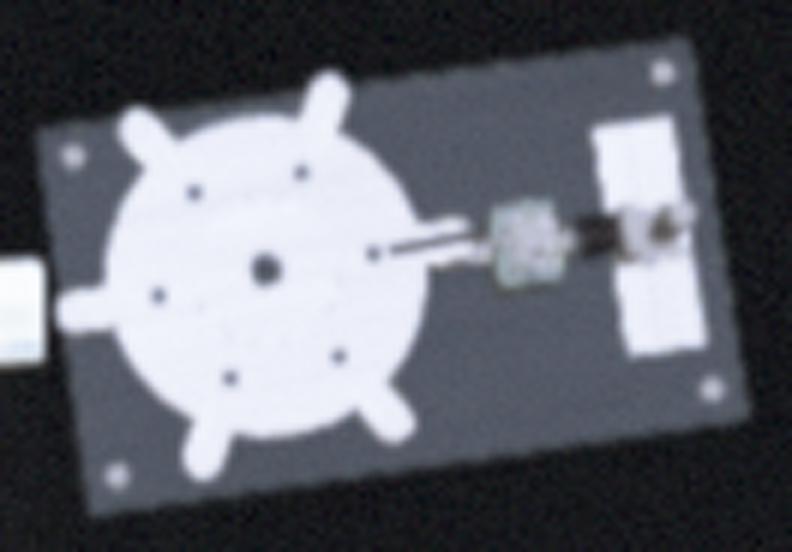

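The wrist view shows the peg top at (411,262) with the gate wall squarely behind the knob at (402,200). The top view agrees, and the second push stopped at the same place. One last numeric check, then I'll hand in.

```bash
python3 - <<'E'
from h import *
cp=camera_params("wrist");K=cp["K"];M=cp["tool_from_camera"];R=down(DX)
d=np.array([411-K[0,2],262-K[1,2]]);r=np.linalg.norm(d);a=r/K[0,0]
o=np.array([*drive(-.06,-.172),.189])+R@M[:3,3];g=R@M[:3,:3]@np.array([*(d/r*np.sin(a)),np.cos(a)])
q=(o+g*(.09-o[2])/g[2])[:2]-HUB;print("peg",q@DX,q@DY)
if abs(q@DX)<.003: print(finish_job())
E
```

```text
peg 0.002105038287761043 -0.1749394118853086
the job is handed in; nothing more can be done
None
```

The job is handed in at about 21 s: the marked lobe is at the pointer with the bolt home (knob face at y = −149.5 mm), the gate is pushed to its hard stop behind the knob (peg x ≈ 0–2 mm), and I touched none of the bystanders.

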